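# Close and lock the filler cap of a cacao bulk bin

### The job

The filler cap of the blue bulk bin is sitting loose on top of its thread: without lifting it off, turn its orange bar backwards (counter-clockwise) until the cap clicks down into the thread start, then turn it forward (clockwise) until it is fully home. Then swing the hasp over the bar and down flat over its staple, and after that push the red locking pin all the way in through the staple. Leave the bars, jar and other things around where they are.

Things in the scene. Friction and masses are not known exactly. Their poses are not given: they have to be found in the camera images.
- bin: Blue bulk bin, fixed to the table: 200 mm (own x) x 260 mm (own y) x 85 mm high. Origin at the centre of its underside, z up. On its flat top stand the filler neck (centred on the bin's vertical axis), two hinge ears of the hasp at y = +62 mm (x = +-24 mm, 44 mm tall), the staple and the pin's guide block.
- neck (a point): Point on the neck's axis at the level of the bin's top, 85 mm above the table; axes as the bin's. Steel neck of outer diameter 66 mm, 26 mm high, with a right-hand three-start thread inside: a cap in it screws down 2.5 mm per rad clockwise, with little friction.
- cap: Loose filler cap, 100 to 160 g: white spigot with three lugs inside the neck, black flange (diameter 72 mm, top 26 mm above the origin), orange bar grip on it. Origin on the axis at the spigot's underside, z up. Its yaw against the bin (counter-clockwise positive) starts at 0.2 to 0.75, lugs on top of the thread, origin 18 mm above the bin's top; clockwise from there it only meets a stop.
- cap_bar (a point): Centre of the top of the orange bar, 50 mm above the cap's origin; axes as the cap's. Bar 14 mm thick (cap's x), 48 mm long (cap's y), 24 mm tall. Caged with 1 to 3 mm of play between the fingers it can be turned (the bar lags by up to 0.16 rad) and the cap still drops by its own weight; a firmly gripped cap must be let down by the arm.
- cap_end (a point): End of the bar's top, 24 mm from cap_bar along the cap's y. Backed to a yaw of 1.1 to 1.25 the lugs run off the thread and the cap can drop (click), its origin to 9 mm above the bin's top; a stop bars backing past about 1.6. Turned clockwise from there it ends at a stop at yaw 0, home: bar along the bin's y, origin about 6 mm above the bin's top.
- hasp (a joint): Angle of the hasp (rad): 0 = closed, level over the neck, pointing to the bin's -y; grows as it swings up and over to the bin's +y. Starts laid back at 2.1 to 2.6. Stiff hinge (0.14 N m): stays where it is left. Aluminium frame 38 mm wide, 5 mm thick; its 26 mm wide window drops round the bar, the slot at its end over the staple. It closes fully only when the cap is home.
- hasp_hinge (a point): Centre of the hasp's hinge axis, which runs along the bin's x: 62 mm from the neck's axis towards the bin's +y, 36.5 mm above the bin's top.
- hasp_handle (a point): Centre of the hasp's yellow round handle: diameter 14 mm, 30 mm long along the bin's x, 138 mm from the hinge axis. Pinched from above by its two end faces it turns in the pinch as the hasp swings. Closed, it lies 76 mm from the neck's axis towards the bin's -y, 36.5 mm above the bin's top.
- staple (a point): Top of the wire staple loop: on the bin's top at x = 0, y = -47 mm, 54 mm tall. The pin's dark guide block stands beside it: x 22 to 48 mm, y -57 to -37 mm, 52 mm tall.
- pin (a joint): Travel of the locking pin (m): 0 = drawn out, 0.028 = fully in, against its stop; starts at 0 to 0.004. Grows as the pin is pushed towards the bin's -x, through the staple loop above the closed hasp. About 2 N of friction; stays where it is left.
- pin_tab (a point): Centre of the pin's red round tab: diameter 20 mm, 12 mm thick along the bin's x, 46 mm above the bin's top, at the bin's y = -47 mm, x = 82 mm minus the travel. It can be pinched across the bin's y from above.
- sample_bar: Bystander: small green-wrapped chocolate bar 32 x 90 x 10 mm lying on the bin's top near its robot-side edge; origin at its underside. Leave it in place.
- bar_stack: Bystander: bundle of four green-wrapped bars 75 x 150 x 40 mm; origin at its underside. Leave it in place.
- tape_roll: Bystander: yellow roll of tape lying flat, outer diameter 96, height 45 mm; origin at its underside. Leave it in place.
- nib_jar: Bystander: amber glass jar with metal cap, diameter 80, height 110 mm; origin at its underside. Leave it in place.
- bowl: Bystander: metal bowl, rim diameter 130, height 50 mm; origin at its underside. Leave it in place.
- spatula: Bystander: spatula 260 mm long lying flat; origin at its underside. Leave it in place.
- bar_tray: Bystander: open cardboard tray 110 x 190 x 55 mm holding green bars; origin at its underside. Leave it in place.
There are look-alikes about, which are no part of the job. Of the things that look like the cap, the largest one is meant.

How it is judged:
On the way, in this order (a step that is already met when the one before it is completed fails the run):
1. the cap has been backed counter-clockwise and has dropped into the thread start (z of cap in the frame of bin below 0.0965 m and x of cap_end in the frame of bin below -0.0185 m), for 0.1 s.
2. the cap has been turned forward until home (z of cap in the frame of bin below 0.0932 m and angle between the y axis of cap and the y axis of bin, either way round below 0.18 rad and horizontal distance between cap and neck below 0.005 m and angle between cap's own z axis and vertical below 0.1 rad), for 0.2 s.
3. the hasp lies flat over the staple (all of step 2 and value of joint hasp below 0.06 rad), for 0.2 s.
4. the pin is pushed in (value of joint pin above 0.023 m), for 0.1 s.
At the end, for the whole second after the job is handed in: Cap home in the neck (origin no more than 8.2 mm above the bin's top, within 5 mm of the neck's axis, upright within 0.1 rad, bar along the bin's y within 0.18 rad), hasp closed to within 0.06 rad, pin in by more than 23 mm of its 28 (all of step 3 and value of joint pin above 0.023 m); the robot touches nothing.
It fails at once if the cap is lifted off the neck (more than 12 mm above where it sat) (z of cap in the frame of bin above 0.115 m).
It fails at once if the pin is pushed across while the hasp is not down (value of joint pin above 0.012 m and value of joint hasp above 0.2 rad).
It fails at once if a bystander is moved by more than 30 mm (distance of any of sample_bar, bar_stack, tape_roll, nib_jar, bowl, spatula, bar_tray from where it was at the start of the episode above 0.03 m).
It also fails if it takes over 67 s, if anything falls off the work surface, if the arm or the gripper's body presses on something with over 40 N, if the wrist force passes 120 N, or if a joint passes its speed limit or range.

### The arm

A 6-joint arm with a two-finger parallel gripper is mounted at the origin on the work surface. World frame = base frame: x ahead of the robot, y to its left, z up, the work surface at z = 0. Lengths are in m, angles in rad, forces in N, time in s.
With the tool pointing down it reaches from about 0.35 to 0.775 m from the base axis. Payload 5.5 kg.
Tool frame: the origin (TCP) lies at the very end of the fingers, on their centre line; the grasp point (between the pads) lies 19 mm behind it; z points along the fingers, y is the line along which they close (so a half turn about z gives the same grasp; the last joint's range is limited). The gripper opens to 85 mm and grips with 20 to 120 N. Pads are 22 mm wide; open, the fingers measure 114 mm over their backs; the gripper's body (76 mm by 85 mm) begins 54 mm behind the grasp point. The pads swing forward as they close: fully open they stand 13 mm farther back than shut.
Start: joints at [0.972, 0.313, 0.046, 1.304, 0, 1.431], TCP at [0.255, 0.516, 0.231] pointing down, gripper open.
Joint ranges: [-2.76, 2.76], [-0.86, 1.69], [-1.03, 1.26], [-2.2, 2.34], [-1.47, 1.5], [-3.14, 3.14]. Speed limits (rad/s): [2.57, 2.57, 3.14, 3.14, 3.14, 3.14].

### API

Orientations are given as a unit quaternion [w, x, y, z].
In Python, from workcell import env, imaging, ticket gives the robot as it stands. The module is installed in compiled form; this text tells all that it offers.
- The arm moves only by the tool apply_moves, never from a script. Its argument "rows" is a list of rows, each an object with "xyz": the shift along the tool's x, y, z in mm, a list of three; "turn": the turn, a rotation vector about the tool's x, y, z in rad, a list of three; "grip": the opening, from 0 (shut) to 1 (fully open). A call has 1 to 12 rows; each row is the pose to reach, as a shift and turn from the pose commanded when the call began, along the tool's axes at that moment; what a row does not reach only later rows make up. A row lasts 1/12 s, in which the tool goes at most 41.7 mm and 7.16 degrees, less where a joint would pass 70% of its speed; a pose out of reach is approached as far as the arm can. A call with a gripper value outside its range is refused whole. The fingers move at their own pace and stop on an object; "force" is the grip in N (left out, the last holds). Time passes only in rows, so rows that repeat a pose let the fingers close. It gives the time, the measured TCP pose, the force, the opening and the grip force at its end, in the units of the state.
- env.get_state(): the state, without advancing time (a new reading comes with each control period).
- imaging.read_camera(name): name is "scene" or "top" or "wrist"; returns a dict with "color" (420x560x3 uint8, blue, green, red), "z_map" (420x560 float32, m along the optical axis (not along the pixel's ray), 0 where there is no reading), "camera_matrix" (3x3 intrinsics, pixels), "k1" (the pictures are not rectified: a ray, as slopes to the right and down, at radius r is drawn at 1 + k1 r^2 times it, then the intrinsics apply), "view" (4x4, takes a point from world to camera coordinates). Camera axes: x right, y down, z forward; pixel columns grow to the right and rows downward; lengths in m; the calibration is good to about 2 mm. A picture is of the moment at which its call begins.
- ticket.hand_in(): hands the job in; it is judged then, once.
The state is a dict: "clock": time; "joint_pos": joint angles; "qvel": joint speeds; "tau": joint torques, N m; "tcp_pos": TCP position; "orientation": TCP orientation; "wrist_force": force on the tool from outside, world axes, zero at the start; "ft_torque": the same for the moment, N m; "finger_gap": finger opening in m; "grip_force": force on a finger pad.
Only numpy, scipy, OpenCV 4.12 (cv2) and the standard library are available. Lean on these libraries where they do the work, as an engineer would, in place of code of your own. Each camera call takes 0.05 s, during which the arm holds its last target. There are 200 camera calls.

## Working session

There is one attempt and no reset: what is moved stays moved. The work goes in short steps, Python scripts to look and compute and a tool call to move; the robot and the scene stay as the last step left them, time stands still between calls to the robot, and variables do not carry over. Pictures are saved under pics/ and viewed, at most 10 in all, crops included, and the job is handed in when it is done.

Besides the shell and the picture viewer there is one more tool, called after "Request:" by a JSON object that holds its "name" and its "arguments", one argument or row to a line. apply_moves: Moves the arm, as the interface text tells. Its arguments: {"type":"object","properties":{"rows":{"type":"array"},"force":{"type":"number"}},"required":["rows"]}

```bash
mkdir -p pics
cat > h.py <<'E'
import numpy as np, cv2
from workcell import env, imaging, ticket
def save(n,f):
    d=imaging.read_camera(n); cv2.imwrite(f'pics/{f}.png',d['color']); np.savez(f'{f}.npz',**d); return d
def ray(d,u,v):
    K=d['camera_matrix'];xd=np.array([(u-K[0,2])/K[0,0],(v-K[1,2])/K[1,1]]);x=xd.copy()
    for _ in range(20): x=xd/(1+d['k1']*(x@x))
    V=np.linalg.inv(d['view']); return V[:3,3],V[:3,:3]@np.array([x[0],x[1],1.])
def atz(d,u,v,z):
    o,r=ray(d,u,v); return o+r*(z-o[2])/r[2]
def dep(d,u,v):
    o,r=ray(d,u,v); z=d['z_map'][int(round(v)),int(round(u))]; return o+r*z
def tri(p):
    A=0;b=0
    for d,u,v in p:
        o,r=ray(d,u,v); r=r/np.linalg.norm(r);P=np.eye(3)-np.outer(r,r);A=A+P;b=b+P@o
    return np.linalg.solve(A,b)
def px(d,X):
    c=d['view']@np.append(X,1); x=c[:2]/c[2]; x=x*(1+d['k1']*(x@x)); K=d['camera_matrix']; return x*[K[0,0],K[1,1]]+[K[0,2],K[1,2]]
E
python3 - <<'E'
from h import *
a=save('scene','s0');b=save('top','t0');save('wrist','w0')
print(env.get_state())
for d in(a,b):print(d['camera_matrix'],d['k1'],np.linalg.inv(d['view']))
cv2.imwrite('pics/st0.png',np.vstack([a['color'],b['color']])[:, :])
E
```

```text
{'clock': 0.15, 'joint_pos': array([9.72384952e-01, 3.13851403e-01, 4.52151430e-02, 1.30361965e+00,
       1.24863569e-05, 1.43117815e+00]), 'qvel': array([ 3.06964983e-04, -1.81394810e-03,  5.19734725e-03, -5.80594156e-07,
       -9.21508051e-05,  1.64452943e-03]), 'tau': array([ 2.40273323e-03, -4.81066561e+01,  2.98815161e+01,  1.38743626e-02,
       -3.14744284e-05,  1.34370723e-05]), 'tcp_pos': array([0.25443369, 0.51519461, 0.23059021]), 'orientation': array([-2.69056575e-04,  2.27389917e-01,  9.73803519e-01, -6.78413079e-04]), 'wrist_force': array([0.2328783 , 0.67750572, 0.63649076]), 'ft_torque': array([ 0.00291129, -0.03128372, -0.05129869]), 'grip_force': 0.0, 'finger_gap': 0.08552306909562246}
[[536.02039315   0.         285.45761671]
 [  0.         536.02039315 213.96421758]
 [  0.           0.           1.        ]] -0.069325159618995 [[ 0.53726103  0.61900753 -0.5728702   1.46796564]
 [ 0.84334541 -0.38548927  0.37438822 -0.66777726]
 [ 0.01091381 -0.68427166 -0.72914552  1.29397749]
 [ 0.          0.          0.          1.        ]]
[[497.1348092    0.         270.09550424]
 [  0.         497.1348092  204.94929768]
 [  0.           0.           1.        ]] -0.14219207480685944 [[ 0.00701898 -0.9984599   0.05503238  0.46413338]
 [-0.99985894 -0.0078473  -0.01484981 -0.05907208]
 [ 0.01525879 -0.05492039 -0.99837414  1.71356685]
 [ 0.          0.          0.          1.        ]]
```

View pics/t0.png

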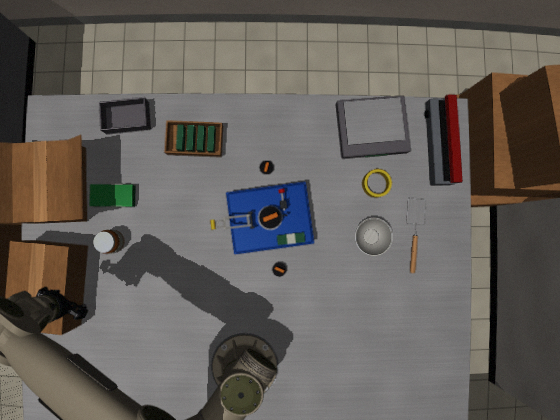

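View pics/s0.png

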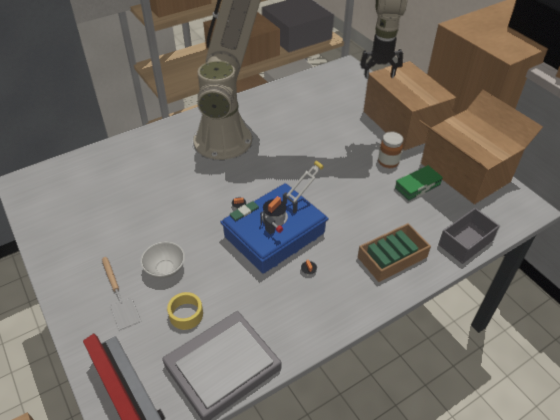

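The top view shows the bin at (270,217), the hasp to its left with the handle at (213,224), and the pin tab near (283,190). The two small caps at (267,167) and (280,269) are look-alikes. The bin's +y is world +y with a slight yaw.

Run:
```python
from h import *
a=np.load('s0.npz');b=np.load('t0.npz')
A=cv2.resize(a['color'][150:270,215:335],(600,600),interpolation=cv2.INTER_CUBIC)
B=cv2.resize(b['color'][170:260,205:325],(800,600),interpolation=cv2.INTER_CUBIC)
cv2.imwrite('pics/ca.png',A);cv2.imwrite('pics/cb.png',B)
print(dep(b,270,217),dep(b,213,224),dep(b,245,240))
```

```text
[ 0.51233283 -0.08228827  0.15042691] [0.48802903 0.09126582 0.20565491] [ 0.43844728 -0.00195226  0.08240191]
```

View pics/ca.png

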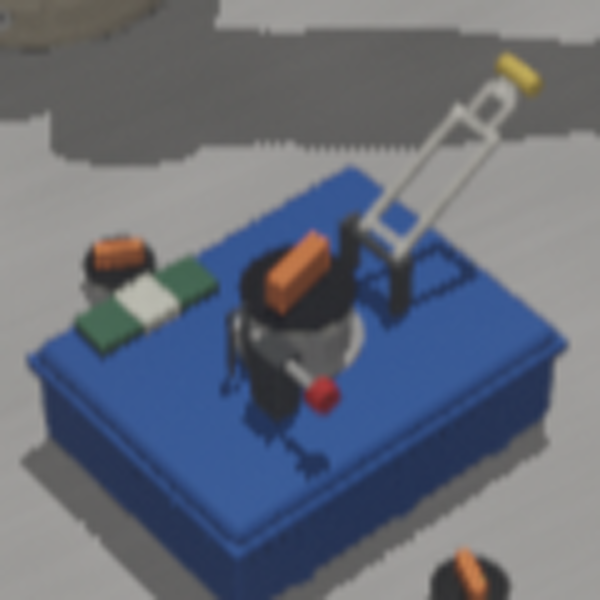

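View pics/cb.png

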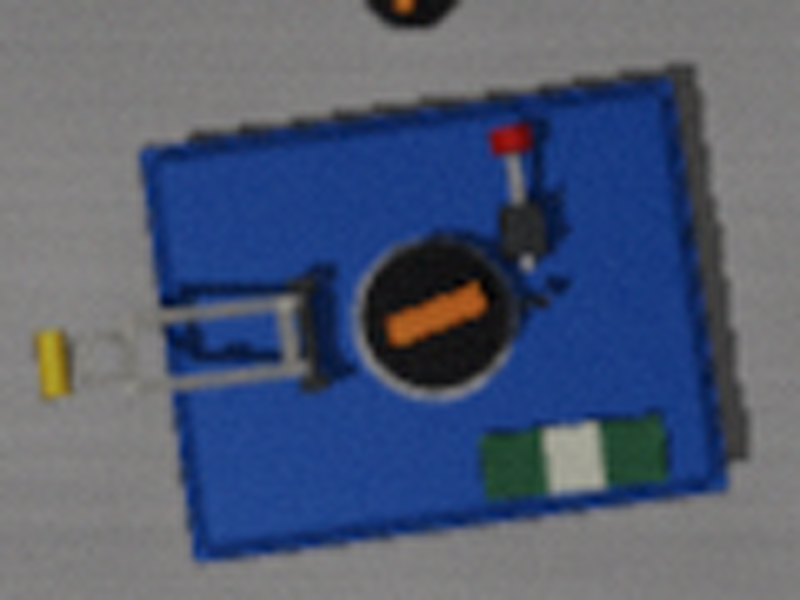

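Corner and part pixels were read off the crops: bin corners, bar corners, tab (510,139), handle (53,363) in the top crop. I'll solve for the poses next.

Run:
```python
from h import *
a=dict(np.load('s0.npz'));b=dict(np.load('t0.npz'))
ua=lambda u,v:(a,215+(u+.5)*.2-.5,150+(v+.5)*.2-.5)
ub=lambda u,v:(b,205+(u+.5)*.15-.5,170+(v+.5)*.15-.5)
cb=[(145,148),(672,80),(727,488),(198,558)]
ca=[(565,345),(238,548),(30,358),(350,168)]
pa=np.array([atz(*ua(*p),.085) for p in ca]);pb=np.array([atz(*ub(*p),.085) for p in cb])
for p in(pa,pb):
    y=np.arctan2(-(p[0]-p[1])[0],(p[0]-p[1])[1]);x=np.arctan2((p[0]-p[3])[1],(p[0]-p[3])[0])
    print(p.mean(0),y,x,np.linalg.norm(p[0]-p[1]),np.linalg.norm(p[0]-p[3]))
print('tri',[tri([ua(*p),ub(*q)]) for p,q in zip(ca,cb)])
print('handle',tri([ua(518,74),ub(53,363)]),'tab',tri([ua(323,394),ub(510,139)]))
print('bar',tri([ua(298,262),ub(437,314)]),[atz(*ub(*p),.153) for p in[(385,320),(478,280),(488,304),(395,348)]])
# 'depth' cap/flange
o=[(c:=dep(b,u,v)) for u in range(258,284) for v in range(205,230)]
o=np.array(o);f=o[(o[:,2]>.12)&(o[:,2]<.135)];print('flange',(f.max(0)+f.min(0))/2,f.mean(0),len(f))
# orange mask in top -> PCA
hsv=cv2.cvtColor(b['color'],cv2.COLOR_BGR2HSV);m=cv2.inRange(hsv,(5,120,120),(20,255,255))[205:230,258:284]
v,u=np.nonzero(m);P=np.array([atz(b,258+x,205+y,.153) for x,y in zip(u,v)]);c=P.mean(0);e=np.linalg.svd((P-c)[:,:2])[2][0];print('bar',c,np.arctan(-e[0]/e[1]),len(u))
```

```text
[ 0.51878319 -0.08832852  0.085     ] 0.11777443350279386 0.13579378870939213 0.2533381813841027 0.20467801469868827
[ 0.5134555  -0.08312161  0.085     ] 0.13714216809688418 0.13922420573562347 0.26236690032894394 0.203220277837313
tri [array([0.59610908, 0.06028238, 0.07423882]), array([ 0.63216812, -0.19898331,  0.08418958]), array([ 0.43065816, -0.22785214,  0.07523609]), array([0.39347514, 0.03146022, 0.0762078 ])]
handle [0.48723547 0.09195765 0.20112801] tab [ 0.5971498  -0.11815163  0.13562969]
bar [ 0.51284883 -0.08335178  0.15285922] [array([ 0.51026592, -0.05816506,  0.153     ]), array([ 0.52945419, -0.10185215,  0.153     ]), array([ 0.51817055, -0.10663867,  0.153     ]), array([ 0.49711648, -0.06297434,  0.153     ])]
flange [ 0.51471006 -0.08571364  0.1280489 ] [ 0.51502835 -0.08428255  0.12929778] 305
bar [ 0.5135854  -0.08219055  0.153     ] 0.378620293110133 59
```

Request:
{"name": "apply_moves", "arguments": {
  "rows": [
    {"xyz": [0,0,-80],"turn": [0,0,0],"grip": 1},
    {"xyz": [0,0,-80],"turn": [0,0,0],"grip": 1},
    {"xyz": [-497,-422,-80],"turn": [0,0,0.73],"grip": 1},
    {"xyz": [-497,-422,-80],"turn": [0,0,0.73],"grip": 1},
    {"xyz": [-497,-422,-80],"turn": [0,0,0.73],"grip": 1},
    {"xyz": [-497,-422,-80],"turn": [0,0,0.73],"grip": 1},
    {"xyz": [-497,-422,-80],"turn": [0,0,0.73],"grip": 1},
    {"xyz": [-497,-422,-80],"turn": [0,0,0.73],"grip": 1},
    {"xyz": [-497,-422,-80],"turn": [0,0,0.73],"grip": 1},
    {"xyz": [-497,-422,-80],"turn": [0,0,0.73],"grip": 1},
    {"xyz": [-497,-422,-80],"turn": [0,0,0.73],"grip": 1},
    {"xyz": [-497,-422,-80],"turn": [0,0,0.73],"grip": 1}
  ]
}}

```text
clock: 1.15
tcp_pos: [0.4201, 0.1312, 0.3113]
orientation: [0.0, 0.56, 0.829, 0.0]
wrist_force: [0.4, 0.6, -0.2]
finger_gap: 0.0852
grip_force: 0.0
```

Request:
{"name": "apply_moves", "arguments": {
  "rows": [
    {"xyz": [-230,6,0],"turn": [0,0,0],"grip": 0.3},
    {"xyz": [-230,6,0],"turn": [0,0,0],"grip": 0.3},
    {"xyz": [-230,6,0],"turn": [0,0,0],"grip": 0.3},
    {"xyz": [-230,6,0],"turn": [0,0,0],"grip": 0.3},
    {"xyz": [-230,6,0],"turn": [0,0,0],"grip": 0.3},
    {"xyz": [-230,6,0],"turn": [0,0,0],"grip": 0.3},
    {"xyz": [-230,6,0],"turn": [0,0,0],"grip": 0.3},
    {"xyz": [-230,6,0],"turn": [0,0,0],"grip": 0.3}
  ]
}}

```text
clock: 1.82
tcp_pos: [0.5112, -0.0792, 0.3104]
orientation: [-0.001, 0.561, 0.828, -0.0]
wrist_force: [-0.2, 0.7, 0.4]
finger_gap: 0.0256
grip_force: 0.0
```

Run:
```python
from h import *
d=save('wrist','w1');s=env.get_state();print(s['tcp_pos'],s['orientation'],s['finger_gap'],s['joint_pos'])
print(np.linalg.inv(d['view']),px(d,[.513,-.083,.153]))
cv2.imwrite('pics/w1.png',cv2.resize(d['color'],(800,600)))
```

```text
[ 0.51090397 -0.07815187  0.3107803 ] [-8.07971777e-04  5.60467877e-01  8.28175770e-01 -2.90050877e-06] 0.025411623624721272 [-3.07466884e-01  1.90394116e-01  7.75849831e-02  1.45953846e+00
  4.52622139e-04  8.82434488e-01]
[[ 9.29039637e-01  3.50225069e-01  1.19280152e-01  4.80362481e-01]
 [ 3.69979568e-01 -8.78832674e-01 -3.01277697e-01 -1.12465797e-03]
 [-6.87706937e-04  3.24030142e-01 -9.46046507e-01  4.52855545e-01]
 [ 0.00000000e+00  0.00000000e+00  0.00000000e+00  1.00000000e+00]] [277.23967201 199.75364173]
```

View pics/w1.png

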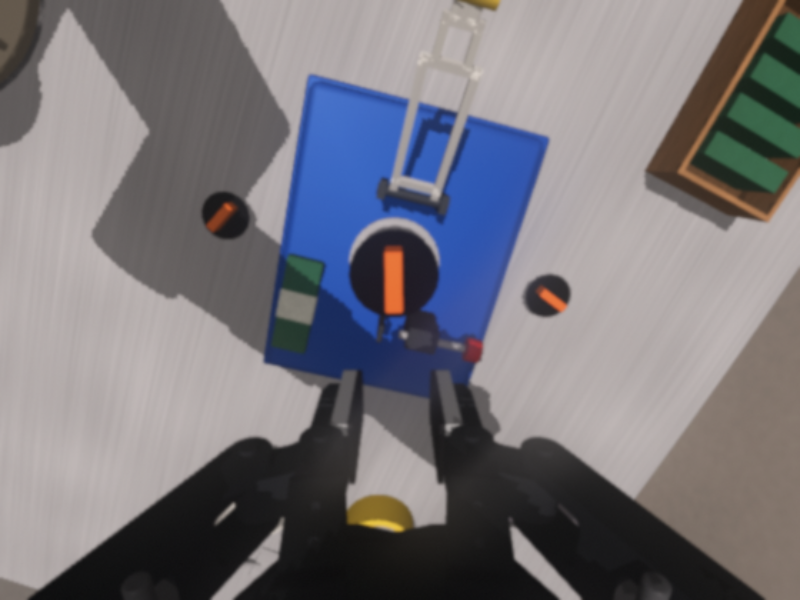

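The wrist view shows the bar at about (394,281) of 800x600, vertical in the image, so it is already aligned with the tool. The tab is at (473,350) and the bin corners are at (311,76), (548,138), (266,360).

Run:
```python
from h import *
d=dict(np.load('w1.npz'));b=dict(np.load('t0.npz'));a=dict(np.load('s0.npz'))
w=lambda u,v:(d,(u+.5)*.7-.5,(v+.5)*.7-.5)
c=[atz(*w(*p),.085) for p in[(548,138),(311,76),(266,360)]]
# corners: (+x,+y),( -x,+y),(-x,-y)
print((c[0]+c[2])/2,np.arctan2(*(c[0]-c[1])[1::-1]),np.arctan2(-(c[1]-c[2])[0],(c[1]-c[2])[1]))
hsv=cv2.cvtColor(d['color'],cv2.COLOR_BGR2HSV);m=cv2.inRange(hsv,(3,150,150),(18,255,255));m[:,:255]=0;m[:,300:]=0;m[:165]=0;m[225:]=0
v,u=np.nonzero(m);print(len(u),u.mean(),v.mean())
P=np.array([atz(d,x,y,.153) for x,y in zip(u,v)]);k=P.mean(0);e=np.linalg.svd((P-k)[:,:2])[2][0];print('bar',k,np.arctan(-e[0]/e[1]))
print('bar tri',tri([(d,u.mean(),v.mean()),(b,270.4,216.6)]),'tab',tri([w(473,350),(b,205+510.5*.15-.5,170+139.5*.15-.5),(a,215+323.5*.2-.5,150+394.5*.2-.5)]))
o=np.array([dep(d,x,y) for x in range(240,312) for y in range(150,225)]);f=o[(o[:,2]>.122)&(o[:,2]<.136)&(np.hypot(o[:,0]-.513,o[:,1]+.083)<.045)];print('flange',(f.max(0)+f.min(0))/2,f.mean(0),len(f))
print(dep(d,u.mean(),v.mean()))
```

```text
[ 0.51007335 -0.07823006  0.085     ] 0.1451805777018536 0.14362129966883413
569 275.01230228471 196.84710017574693
bar [ 0.50971716 -0.08109114  0.153     ] 0.3782321381004312
bar tri [ 0.51245179 -0.08410011  0.1395733 ] tab [ 0.59607521 -0.11740052  0.13324888]
flange [ 0.51087334 -0.08455738  0.12853818] [ 0.50972829 -0.07993368  0.12848721] 2400
[ 0.5095885  -0.08075499  0.15358153]
```

Request:
{"name": "apply_moves", "arguments": {
  "rows": [
    {"xyz": [-4,-1,60],"turn": [0,0,0],"grip": 0.4},
    {"xyz": [-4,-1,60],"turn": [0,0,0],"grip": 0.4},
    {"xyz": [-4,-1,130],"turn": [0,0,0],"grip": 0.4},
    {"xyz": [-4,-1,130],"turn": [0,0,0],"grip": 0.4},
    {"xyz": [-4,-1,165],"turn": [0,0,0],"grip": 0.4},
    {"xyz": [-4,-1,165],"turn": [0,0,0],"grip": 0.4},
    {"xyz": [-4,-1,165],"turn": [0,0,0],"grip": 0.4},
    {"xyz": [-4,-1,165],"turn": [0,0,0],"grip": 0.4}
  ]
}}

```text
clock: 2.53
tcp_pos: [0.5127, -0.0815, 0.1483]
orientation: [0.001, 0.559, 0.829, 0.0]
wrist_force: [0.3, -0.5, 1.2]
finger_gap: 0.0342
grip_force: 0.0
```

Run:
```python
from h import *
d=save('wrist','w2');s=env.get_state();print(s['tcp_pos'],s['orientation'],s['finger_gap'],s['wrist_force'])
cv2.imwrite('pics/w2.png',cv2.resize(d['color'][150:360,140:420],(800,600)))
for X in ([.5097,-.081,.153],[.513,-.083,.153],s['tcp_pos']):print(px(d,np.array(X)))
hsv=cv2.cvtColor(d['color'],cv2.COLOR_BGR2HSV);m=cv2.inRange(hsv,(3,150,120),(18,255,255));n,l,st,c=cv2.connectedComponentsWithStats(m);print([(st[i],c[i]) for i in range(1,n) if st[i][4]>300])
```

```text
[ 0.51339427 -0.08194203  0.14891961] [1.84340684e-03 5.59543845e-01 8.28798474e-01 6.13935885e-04] 0.0342968051835652 [-0.00309024  0.36070277 -0.53622397]
[272.06476686 275.61642596]
[276.42154797 280.65086817]
[277.81012184 275.2876152 ]
[(array([ 68, 156,  31,  31, 405], dtype=int32), array([ 81.88395062, 170.34814815])), (array([ 258,  222,   29,   91, 2401], dtype=int32), array([272.2790504 , 266.59766764]))]
```

View pics/w2.png

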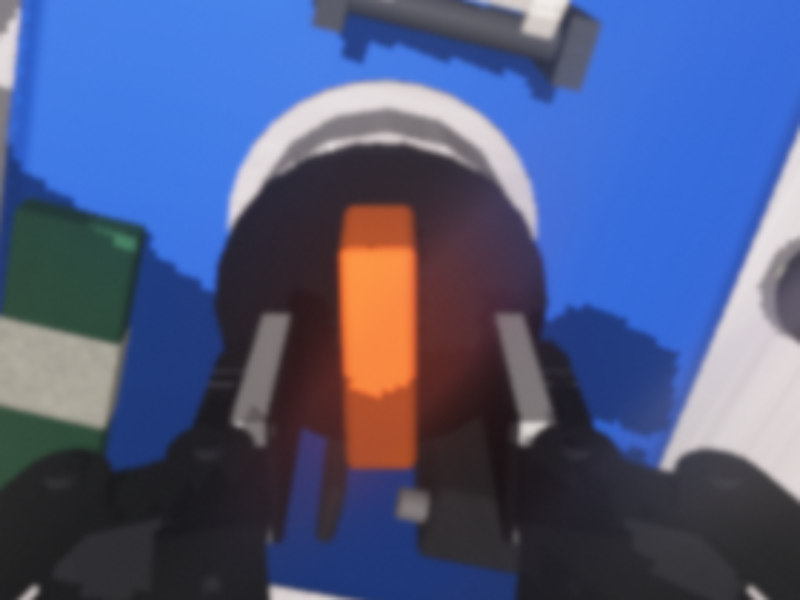

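The bar is centred at crop x≈378, between the finger tips at 290 and 497 (middle 393). So it sits about 3 mm towards tool −y.

Request:
{"name": "apply_moves", "arguments": {
  "rows": [
    {"xyz": [2,-3,0],"turn": [0,0,0],"grip": 0.4},
    {"xyz": [2,-3,13],"turn": [0,0,0],"grip": 0.4},
    {"xyz": [2,-3,13],"turn": [0,0,0],"grip": 0.3},
    {"xyz": [2,-3,13],"turn": [0,0,0],"grip": 0.19},
    {"xyz": [2,-3,13],"turn": [0,0,0],"grip": 0.19},
    {"xyz": [2,-3,13],"turn": [0,0,0],"grip": 0.19}
  ],
  "force": 20
}}

```text
clock: 3.08
tcp_pos: [0.5089, -0.0816, 0.1343]
orientation: [0.001, 0.56, 0.828, 0.0]
wrist_force: [-0.3, -0.0, -1.4]
finger_gap: 0.0165
grip_force: 0.0
```

```bash
cat > look.py <<'E'
from h import *
import sys
# cap state from wrist: orange blob top, tool info
def st():
    s=env.get_state();q=s['orientation'];R=cv2.Rodrigues(np.array(q[1:])/np.linalg.norm(q[1:])*2*np.arctan2(np.linalg.norm(q[1:]),q[0]))[0]
    print('t',round(s['clock'],2),'tcp',s['tcp_pos'].round(4),'ytool yaw',round(np.arctan2(R[1,1],R[0,1]),3),'zt',R[:,2].round(3),'F',s['wrist_force'].round(1),'M',s['ft_torque'].round(2),'gap',s['finger_gap'].round(4),'gf',round(s['grip_force'],1),'j6',s['joint_pos'][5].round(2))
    return R
if __name__=='__main__':
    st()
    d=save(sys.argv[1],sys.argv[2])
E
python3 look.py wrist w3
```

```text
Traceback (most recent call last):
  File "look.py", line 9, in <module>
    st()
    ~~^^
  File "look.py", line 6, in st
    print('t',round(s['clock'],2),'tcp',s['tcp_pos'].round(4),'ytool yaw',round(np.arctan2(R[1,1],R[0,1]),3),'zt',R[:,2].round(3),'F',s['wrist_force'].round(1),'M',s['ft_torque'].round(2),'gap',s['finger_gap'].round(4),'gf',round(s['grip_force'],1),'j6',s['joint_pos'][5].round(2))
                                                                                                                                                                                                  ^^^^^^^^^^^^^^^^^^^^^
AttributeError: 'float' object has no attribute 'round'
```

Request:
{"name": "apply_moves", "arguments": {
  "rows": [
    {"xyz": [0,0,0],"turn": [0,0,-0.11],"grip": 0.19},
    {"xyz": [0,0,0],"turn": [0,0,-0.22],"grip": 0.19},
    {"xyz": [0,0,0],"turn": [0,0,-0.33],"grip": 0.19},
    {"xyz": [0,0,0],"turn": [0,0,-0.44],"grip": 0.19},
    {"xyz": [0,0,0],"turn": [0,0,-0.55],"grip": 0.19},
    {"xyz": [0,0,0],"turn": [0,0,-0.66],"grip": 0.19},
    {"xyz": [0,0,0],"turn": [0,0,-0.77],"grip": 0.19},
    {"xyz": [0,0,0],"turn": [0,0,-0.88],"grip": 0.19},
    {"xyz": [0,0,0],"turn": [0,0,-0.99],"grip": 0.19},
    {"xyz": [0,0,0],"turn": [0,0,-1.1],"grip": 0.19},
    {"xyz": [0,0,0],"turn": [0,0,-1.2],"grip": 0.19},
    {"xyz": [0,0,0],"turn": [0,0,-1.2],"grip": 0.19}
  ]
}}

```text
clock: 4.08
tcp_pos: [0.5087, -0.0816, 0.1339]
orientation: [0.0, -0.007, 1.0, -0.0]
wrist_force: [0.5, -0.4, -0.7]
finger_gap: 0.0163
grip_force: 0.0
```

```bash
sed -i "s/s\['finger_gap'\].round(4)/round(float(s['finger_gap']),4)/; s/s\['joint_pos'\]\[5\].round(2)/s['joint_pos'].round(2)/" look.py; python3 look.py wrist w3
python3 - <<'E'
from h import *
d=dict(np.load('w3.npz'))
hsv=cv2.cvtColor(d['color'],cv2.COLOR_BGR2HSV);m=cv2.inRange(hsv,(3,150,120),(18,255,255));n,l,st,c=cv2.connectedComponentsWithStats(m)
for i in range(1,n):
    if st[i][4]>200:
        v,u=np.nonzero(l==i);P=np.array([dep(d,x,y) for x,y in zip(u,v)]);P=P[P[:,2]>.05]
        t=P[P[:,2]>np.percentile(P[:,2],90)-.003];k=t.mean(0);e=np.linalg.svd((t-k)[:,:2])[2][0]
        print(st[i],'top z',np.percentile(P[:,2],[50,90]),k,'yaw',np.arctan2(-e[0],e[1]))
E
```

```text
t 4.08 tcp [ 0.5087 -0.0816  0.1339] ytool yaw 1.584 zt [ 0.001 -0.    -1.   ] F [ 0.5 -0.4 -0.7] M [0.04 0.04 0.01] gap 0.0163 gf 0.0 j6 [-0.31  0.25 -0.29  1.03 -0.   -0.33]
[ 261  227   34   95 2478] top z [0.14339313 0.14427871] [ 0.50683963 -0.08158834  0.14464617] yaw -1.6343222488964793
[279 347  16  25 274] top z [0.20771873 0.2286321 ] [ 0.42442062 -0.08273504  0.27609419] yaw -1.5707963267948966
```

The bar top is now at z≈0.144 (was 0.153), so the cap has clicked at a relative yaw of about 1.36. I'll turn it forward.

Request:
{"name": "apply_moves", "arguments": {
  "rows": [
    {"xyz": [0,0,6],"turn": [0,0,0],"grip": 0.19},
    {"xyz": [0,0,6],"turn": [0,0,0.12],"grip": 0.19},
    {"xyz": [0,0,6],"turn": [0,0,0.24],"grip": 0.19},
    {"xyz": [0,0,6],"turn": [0,0,0.36],"grip": 0.19},
    {"xyz": [0,0,6],"turn": [0,0,0.48],"grip": 0.19},
    {"xyz": [0,0,6],"turn": [0,0,0.6],"grip": 0.19},
    {"xyz": [0,0,6],"turn": [0,0,0.72],"grip": 0.19},
    {"xyz": [0,0,6],"turn": [0,0,0.84],"grip": 0.19},
    {"xyz": [0,0,6],"turn": [0,0,0.96],"grip": 0.19},
    {"xyz": [0,0,6],"turn": [0,0,1.08],"grip": 0.19},
    {"xyz": [0,0,6],"turn": [0,0,1.2],"grip": 0.19},
    {"xyz": [0,0,6],"turn": [0,0,1.2],"grip": 0.19}
  ]
}}

```text
clock: 5.13
tcp_pos: [0.5082, -0.0814, 0.1269]
orientation: [-0.0, 0.562, 0.827, -0.0]
wrist_force: [0.6, -1.1, -0.2]
finger_gap: 0.0158
grip_force: 0.0
```

Request:
{"name": "apply_moves", "arguments": {
  "rows": [
    {"xyz": [0,0,1],"turn": [0,0,0.08],"grip": 0.19},
    {"xyz": [0,0,1],"turn": [0,0,0.16],"grip": 0.19},
    {"xyz": [0,0,1],"turn": [0,0,0.24],"grip": 0.19},
    {"xyz": [0,0,1],"turn": [0,0,0.32],"grip": 0.19},
    {"xyz": [0,0,1],"turn": [0,0,0.37],"grip": 0.19},
    {"xyz": [0,0,1],"turn": [0,0,0.37],"grip": 0.19}
  ]
}}

```text
clock: 5.63
tcp_pos: [0.5088, -0.0811, 0.1261]
orientation: [0.0, 0.702, 0.712, 0.001]
wrist_force: [2.0, 0.2, -0.8]
finger_gap: 0.0162
grip_force: 18.7
```

```bash
cat > bar.py <<'E'
from h import *
import look,sys
look.st()
d=save('wrist',sys.argv[1])
hsv=cv2.cvtColor(d['color'],cv2.COLOR_BGR2HSV);m=cv2.inRange(hsv,(3,150,120),(18,255,255));n,l,st,c=cv2.connectedComponentsWithStats(m)
for i in range(1,n):
    if st[i][4]>400:
        v,u=np.nonzero(l==i);P=np.array([dep(d,x,y) for x,y in zip(u,v)]);P=P[P[:,2]>.05]
        t=P[P[:,2]>np.percentile(P[:,2],90)-.003];k=t.mean(0);e=np.linalg.svd((t-k)[:,:2])[2][0]
        print(st[i],'top z',np.percentile(P[:,2],[50,90]),k,'yaw',np.arctan(-e[0]/e[1]))
E
python3 bar.py w4
```

```text
t 5.63 tcp [ 0.5088 -0.0811  0.1261] ytool yaw 0.014 zt [ 0.001  0.001 -1.   ] F [ 2.   0.2 -0.8] M [ 0.17 -0.4   0.54] gap 0.0162 gf 18.7 j6 [-0.31  0.26 -0.3   1.02  0.    1.24]Traceback (most recent call last):
  File "bar.py", line 9, in <module>
    t=P[P[:,2]>np.percentile(P[:,2],90)-.003];k=t.mean(0);e=np.linalg.svd((t-k)[:,:2])[2][0]
               ~~~~~~~~~~~~~^^^^^^^^^^^
    return _quantile_unchecked(
        a, q, axis, out, overwrite_input, method, keepdims, weights)
    return _ureduce(a,
                    func=_quantile_ureduce_func,
    ...<5 lines>...
                    overwrite_input=overwrite_input,
                    method=method)
    r = func(a, **kwargs)
    result = _quantile(arr,
                       quantiles=q,
    ...<2 lines>...
                       out=out,
                       weights=wgt)
    slices_having_nans = np.isnan(arr[-1, ...])
                                  ~~~^^^^^^^^^
IndexError: index -1 is out of bounds for axis 0 with size 0
```

```bash
sed -i "s/P=P\[P\[:,2\]>.05\]/P=P[(P[:,2]>.13)\&(P[:,2]<.17)]/; s/^        t=/        if len(P)<50: continue\n        t=/" bar.py; python3 bar.py w4
```

```text
t 5.68 tcp [ 0.5087 -0.0811  0.1261] ytool yaw 0.016 zt [ 0.001  0.001 -1.   ] F [ 1.3  0.8 -2.1] M [ 0.22 -0.41  0.49] gap 0.0165 gf 18.5 j6 [-0.31  0.26 -0.3   1.02  0.    1.24]
[ 256  232   39   98 2652] top z [0.14118489 0.14205295] [ 0.50881131 -0.08038078  0.14131281] yaw 0.1633951689491734
```

The cap is home: bar top 0.1413, yaw 0.163 against the bin's 0.143. Next I'll back off, rise, and look at the hasp handle.

Request:
{"name": "apply_moves", "arguments": {
  "rows": [
    {"xyz": [0,0,0],"turn": [0,0,-0.1],"grip": 0.19},
    {"xyz": [0,0,0],"turn": [0,0,-0.13],"grip": 0.4},
    {"xyz": [0,0,0],"turn": [0,0,-0.13],"grip": 0.4},
    {"xyz": [0,0,-40],"turn": [0,0,-0.13],"grip": 0.5},
    {"xyz": [0,0,-80],"turn": [0,0,-0.13],"grip": 0.55},
    {"xyz": [0,0,-120],"turn": [0,0,-0.13],"grip": 0.55},
    {"xyz": [0,0,-160],"turn": [0,0,-0.13],"grip": 0.55},
    {"xyz": [40,-5,-180],"turn": [0,0,-0.13],"grip": 0.55},
    {"xyz": [80,-11,-180],"turn": [0,0,-0.13],"grip": 0.55},
    {"xyz": [120,-17,-180],"turn": [0,0,-0.13],"grip": 0.55},
    {"xyz": [160,-23,-180],"turn": [0,0,-0.13],"grip": 0.55},
    {"xyz": [174,-23,-180],"turn": [0,0,-0.13],"grip": 0.55}
  ]
}}

```text
clock: 6.73
tcp_pos: [0.4815, 0.096, 0.3069]
orientation: [-0.0, 0.654, 0.757, 0.001]
wrist_force: [-0.6, -0.3, 0.3]
finger_gap: 0.0472
grip_force: 0.0
```

Request:
{"name": "apply_moves", "arguments": {
  "rows": [
    {"xyz": [0,0,0],"turn": [0,0,0],"grip": 0.55},
    {"xyz": [0,0,0],"turn": [0,0,0],"grip": 0.55},
    {"xyz": [0,0,0],"turn": [0,0,0],"grip": 0.55}
  ]
}}

```text
clock: 6.98
tcp_pos: [0.4833, 0.0916, 0.3062]
orientation: [0.0, 0.655, 0.755, -0.0]
wrist_force: [-0.2, -0.1, 0.0]
finger_gap: 0.0467
grip_force: 0.0
```

Run:
```python
from h import *
import look
look.st()
d=save('wrist','w5')
hsv=cv2.cvtColor(d['color'],cv2.COLOR_BGR2HSV);m=cv2.inRange(hsv,(20,90,90),(35,255,255));n,l,st,c=cv2.connectedComponentsWithStats(m)
for i in range(1,n):
    if st[i][4]>100: print(st[i],c[i],dep(d,*c[i]))
print(px(d,[.484,.093,.2]))
cv2.imwrite('pics/w5.png',d['color'])
```

```text
t 6.98 tcp [0.4833 0.0916 0.3062] ytool yaw 0.142 zt [-0.    -0.001 -1.   ] F [-0.2 -0.1  0. ] M [ 0.05 -0.04 -0.02] gap 0.0467 gf 0.0 j6 [ 0.02  0.14  0.01  1.44 -0.    1.45]
[262 202  36  15 508] [279.37401575 208.83267717] [0.48497358 0.09508876 0.20255381]
[277.92514064 210.00122728]
```

View pics/w5.png

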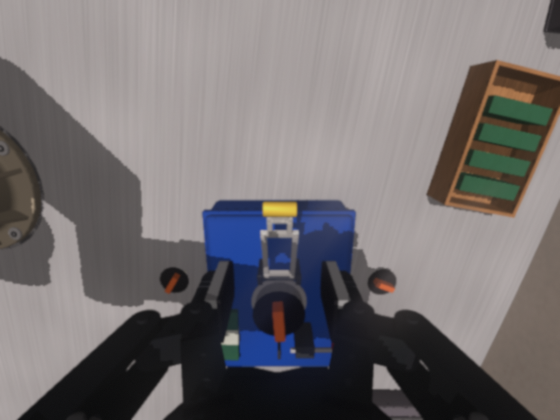

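The handle is at pixel (279,209); its surface depth puts the centre at about (0.485, 0.093, 0.198). I'll descend and pinch it.

Request:
{"name": "apply_moves", "arguments": {
  "rows": [
    {"xyz": [1,2,40],"turn": [0,0,0],"grip": 0.55},
    {"xyz": [1,2,80],"turn": [0,0,0],"grip": 0.55},
    {"xyz": [1,2,110],"turn": [0,0,0],"grip": 0.55},
    {"xyz": [1,2,120],"turn": [0,0,0],"grip": 0.55},
    {"xyz": [1,2,120],"turn": [0,0,0],"grip": 0.55},
    {"xyz": [1,2,120],"turn": [0,0,0],"grip": 0.3},
    {"xyz": [1,2,120],"turn": [0,0,0],"grip": 0.25},
    {"xyz": [1,2,120],"turn": [0,0,0],"grip": 0.25},
    {"xyz": [1,2,120],"turn": [0,0,0],"grip": 0.25}
  ],
  "force": 25
}}

```text
clock: 7.78
tcp_pos: [0.4853, 0.093, 0.1877]
orientation: [0.001, 0.655, 0.755, -0.0]
wrist_force: [-3.2, -3.1, -0.4]
finger_gap: 0.029
grip_force: 28.4
```

Run:
```python
import look;R=look.st()
import numpy as np
# path: handle rel. to start, in tool axes (x~bin y, z down)
t0=2.55
for t in [2.4,2.2,2.0,1.8,1.6,1.4,1.2,1.0,.8,.6,.4,.3,.2,.1,0]:
    print(t, round(-138*(np.cos(t)-np.cos(t0))), round(-138*(np.sin(t)-np.sin(t0))))
```

```text
t 7.78 tcp [0.4853 0.093  0.1877] ytool yaw 0.142 zt [ 0.001 -0.001 -1.   ] F [-3.2 -3.1 -0.4] M [-0.48  0.6   0.04] gap 0.029 gf 28.4 j6 [ 0.03  0.18 -0.24  1.15 -0.    1.46]
2.4 -13 -16
2.2 -33 -35
2.0 -57 -49
1.8 -83 -57
1.6 -111 -61
1.4 -138 -59
1.2 -165 -52
1.0 -189 -39
0.8 -211 -22
0.6 -228 -1
0.4 -242 23
0.3 -246 36
0.2 -250 50
0.1 -252 63
0 -253 77
```

Request:
{"name": "apply_moves", "arguments": {
  "rows": [
    {"xyz": [-8,0,-11],"turn": [0,0,0],"grip": 0.25},
    {"xyz": [-18,0,-21],"turn": [0,0,0],"grip": 0.25},
    {"xyz": [-28,0,-30],"turn": [0,0,0],"grip": 0.25},
    {"xyz": [-39,0,-38],"turn": [0,0,0],"grip": 0.25},
    {"xyz": [-51,0,-45],"turn": [0,0,0],"grip": 0.25},
    {"xyz": [-63,0,-51],"turn": [0,0,0],"grip": 0.25},
    {"xyz": [-76,0,-56],"turn": [0,0,0],"grip": 0.25},
    {"xyz": [-90,0,-59],"turn": [0,0,0],"grip": 0.25},
    {"xyz": [-104,0,-61],"turn": [0,0,0],"grip": 0.25},
    {"xyz": [-117,0,-61],"turn": [0,0,0],"grip": 0.25},
    {"xyz": [-131,0,-60],"turn": [0,0,0],"grip": 0.25},
    {"xyz": [-131,0,-60],"turn": [0,0,0],"grip": 0.25}
  ]
}}

```text
clock: 8.78
tcp_pos: [0.5044, -0.04, 0.2478]
orientation: [0.002, 0.656, 0.754, -0.001]
wrist_force: [-3.8, -1.4, 6.8]
finger_gap: 0.0291
grip_force: 27.2
```

```bash
python3 -c "import look;look.st()"
```

```text
t 8.78 tcp [ 0.5044 -0.04    0.2478] ytool yaw 0.139 zt [ 0.002 -0.003 -1.   ] F [-3.8 -1.4  6.8] M [-0.09  0.96  0.02] gap 0.0291 gf 27.2 j6 [-0.24  0.17 -0.1   1.3  -0.    1.2 ]
```

Request:
{"name": "apply_moves", "arguments": {
  "rows": [
    {"xyz": [-13,0,2],"turn": [0,0,0],"grip": 0.25},
    {"xyz": [-27,0,6],"turn": [0,0,0],"grip": 0.25},
    {"xyz": [-40,0,11],"turn": [0,0,0],"grip": 0.25},
    {"xyz": [-52,0,17],"turn": [0,0,0],"grip": 0.25},
    {"xyz": [-64,0,25],"turn": [0,0,0],"grip": 0.25},
    {"xyz": [-74,0,33],"turn": [0,0,0],"grip": 0.25},
    {"xyz": [-84,0,43],"turn": [0,0,0],"grip": 0.25},
    {"xyz": [-93,0,53],"turn": [0,0,0],"grip": 0.25},
    {"xyz": [-101,0,65],"turn": [0,0,0],"grip": 0.25},
    {"xyz": [-108,0,77],"turn": [0,0,0],"grip": 0.25},
    {"xyz": [-113,0,90],"turn": [0,0,0],"grip": 0.25},
    {"xyz": [-113,0,90],"turn": [0,0,0],"grip": 0.25}
  ]
}}

```text
clock: 9.78
tcp_pos: [0.5208, -0.1541, 0.1561]
orientation: [0.003, 0.657, 0.754, -0.003]
wrist_force: [-0.9, -9.4, 4.1]
finger_gap: 0.0291
grip_force: 34.5
```

Request:
{"name": "apply_moves", "arguments": {
  "rows": [
    {"xyz": [-4,0,13],"turn": [0,0,0],"grip": 0.25},
    {"xyz": [-7,0,27],"turn": [0,0,0],"grip": 0.25},
    {"xyz": [-8,0,38],"turn": [0,0,0],"grip": 0.25},
    {"xyz": [-8,0,44],"turn": [0,0,0],"grip": 0.25},
    {"xyz": [-8,0,48],"turn": [0,0,0],"grip": 0.25},
    {"xyz": [-8,0,48],"turn": [0,0,0],"grip": 0.25}
  ]
}}

```text
clock: 10.28
tcp_pos: [0.5219, -0.162, 0.1089]
orientation: [0.004, 0.657, 0.754, -0.003]
wrist_force: [-2.3, -12.6, 0.5]
finger_gap: 0.0295
grip_force: 39.2
```

```bash
python3 -c "
import look;look.st()
from h import *
d=save('wrist','w6');s=save('scene','s6')
cv2.imwrite('pics/ws6.png',np.hstack([cv2.resize(d['color'][150:360,140:420],(400,300)),cv2.resize(s['color'][160:265,210:350],(400,300))]))"
```

```text
t 10.28 tcp [ 0.5219 -0.162   0.1089] ytool yaw 0.138 zt [ 0.002 -0.009 -1.   ] F [ -2.3 -12.6   0.5] M [-2.07  0.45  0.07] gap 0.0295 gf 39.2 j6 [-0.44  0.32 -0.25  0.99 -0.01  0.99]
```

View pics/ws6.png

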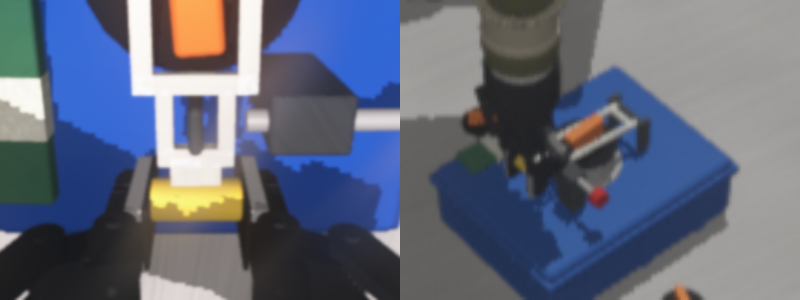

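The hasp's window is around the bar and the staple stands in its slot. A slight extra press will confirm that it is flat.

Request:
{"name": "apply_moves", "arguments": {
  "rows": [
    {"xyz": [2,0,3],"turn": [0,0,0],"grip": 0.25},
    {"xyz": [2,0,5],"turn": [0,0,0],"grip": 0.25},
    {"xyz": [2,0,5],"turn": [0,0,0],"grip": 0.25}
  ]
}}

```text
clock: 10.63
tcp_pos: [0.5219, -0.1616, 0.1047]
orientation: [0.005, 0.657, 0.754, -0.004]
wrist_force: [-3.5, -17.7, 0.5]
finger_gap: 0.0288
grip_force: 39.4
```

Run:
```python
from h import *
import look
look.st()
d=save('wrist','w7')
hsv=cv2.cvtColor(d['color'],cv2.COLOR_BGR2HSV);m=cv2.inRange(hsv,(20,90,90),(35,255,255));n,l,st,c=cv2.connectedComponentsWithStats(m)
for i in range(1,n):
    if st[i][4]>100: print(st[i],c[i],dep(d,*c[i]))
# frame (light, unsaturated) heights along bin y
m=(hsv[...,1]<60)&(hsv[...,2]>150);v,u=np.nonzero(m)
P=np.array([dep(d,x,y) for x,y in zip(u,v)]);q=P-[.509,-.081,0];bx=q[:,0]*.99+q[:,1]*.142;by=-q[:,0]*.142+q[:,1]*.99
for lo in range(-90,70,10):
    k=(by>lo/1e3)&(by<(lo+10)/1e3)&(abs(bx)<.021)&(P[:,2]>.105)&(P[:,2]<.15)
    if k.sum()>10: print(lo,k.sum(),np.median(P[k,2]).round(4),bx[k].mean().round(4))
```

```text
t 10.63 tcp [ 0.5219 -0.1616  0.1047] ytool yaw 0.137 zt [ 0.002 -0.013 -1.   ] F [ -3.5 -17.7   0.5] M [-2.93  0.65  0.04] gap 0.0288 gf 39.4 j6 [-0.44  0.32 -0.26  0.98 -0.01  0.99]
[ 244  277   66   29 1608] [277.21579602 292.01243781] [ 0.52104555 -0.15443292  0.13232631]
-80 108 0.1282 0.0006
-70 795 0.1282 0.0013
-60 611 0.1278 0.0019
-50 769 0.1275 0.0047
-40 1466 0.1271 0.0011
-30 740 0.1267 0.0004
-20 796 0.1263 0.0006
-10 867 0.126 0.0006
0 934 0.1257 0.0008
10 1009 0.1253 0.0007
20 1065 0.1249 0.0008
30 1126 0.1246 0.0013
40 90 0.1243 -0.0011
```

Request:
{"name": "apply_moves", "arguments": {
  "rows": [
    {"xyz": [0,0,0],"turn": [0,0,0],"grip": 0.45},
    {"xyz": [0,0,0],"turn": [0,0,0],"grip": 0.5},
    {"xyz": [0,0,0],"turn": [0,0,0],"grip": 0.5},
    {"xyz": [0,0,-30],"turn": [0,0,0],"grip": 0.5},
    {"xyz": [0,0,-60],"turn": [0,0,0],"grip": 0.5},
    {"xyz": [0,0,-90],"turn": [0,0,0],"grip": 0.3},
    {"xyz": [0,0,-90],"turn": [0,0,0],"grip": 0},
    {"xyz": [0,0,-90],"turn": [0,0,0],"grip": 0},
    {"xyz": [0,0,-90],"turn": [0,0,0],"grip": 0}
  ]
}}

```text
clock: 11.43
tcp_pos: [0.5205, -0.1539, 0.1929]
orientation: [0.0, 0.655, 0.756, 0.0]
wrist_force: [-0.7, -0.4, -0.7]
finger_gap: 0.0003
grip_force: 0.0
```

```bash
cat > hasp.py <<'E'
from h import *
import look,sys
look.st()
d=save('wrist',sys.argv[1])
hsv=cv2.cvtColor(d['color'],cv2.COLOR_BGR2HSV)
def bl(lo,hi,name):
    m=cv2.inRange(hsv,lo,hi);n,l,st,c=cv2.connectedComponentsWithStats(m)
    for i in range(1,n):
        if st[i][4]>100: print(name,st[i],c[i],dep(d,*c[i]))
bl((20,90,90),(35,255,255),'yel');bl((0,180,90),(4,255,255),'red');bl((174,150,80),(180,255,255),'red2')
m=(hsv[...,1]<60)&(hsv[...,2]>120);v,u=np.nonzero(m)
P=np.array([dep(d,x,y) for x,y in zip(u,v)]);q=P-[.509,-.081,0];bx=q[:,0]*.99+q[:,1]*.142;by=-q[:,0]*.142+q[:,1]*.99
for s in(0,1,-1):
    k=(by>-.07)&(by<.04)&(abs(bx)<.021)&(P[:,2]>.115)&(P[:,2]<.14)&(bx*s>=0)
    print(s,k.sum(),np.polyfit(by[k],P[k,2],1))
# reference: blue bin top
m=(hsv[...,0]>105)&(hsv[...,0]<125)&(hsv[...,1]>150);v,u=np.nonzero(m)
P=np.array([dep(d,x,y) for x,y in zip(u,v)]);q=P-[.509,-.081,0];by=-q[:,0]*.142+q[:,1]*.99
k=abs(P[:,2]-.085)<.01;print('bin top',k.sum(),np.polyfit(by[k],P[k,2],1))
E
python3 hasp.py w8
```

```text
t 11.43 tcp [ 0.5205 -0.1539  0.1929] ytool yaw 0.142 zt [ 0. -0. -1.] F [-0.7 -0.4 -0.7] M [ 0.03 -0.05 -0.03] gap 0.0003 gf 0.0 j6 [-0.44  0.27 -0.11  1.19 -0.    0.99]
yel [258 225  40  17 612] [277.08986928 233.45751634] [ 0.52083583 -0.15520048  0.13350817]
red2 [379 186  20  25 409] [388.70415648 198.2396088 ] [ 0.59280764 -0.11552291  0.14035048]
0 3551 [-0.04545631  0.12536124]
1 1812 [-0.04504074  0.12564821]
-1 1739 [-0.04476175  0.12507815]
bin top 39381 [0.00170973 0.08456714]
```

The hasp stands at about 0.045 rad after release. To seat it fully I'll press down on the handle with closed fingers.

Request:
{"name": "apply_moves", "arguments": {
  "rows": [
    {"xyz": [-3,0,30],"turn": [0,0,0],"grip": 0},
    {"xyz": [-3,0,50],"turn": [0,0,0],"grip": 0},
    {"xyz": [-3,0,58],"turn": [0,0,0],"grip": 0},
    {"xyz": [-3,0,61],"turn": [0,0,0],"grip": 0},
    {"xyz": [-3,0,63],"turn": [0,0,0],"grip": 0},
    {"xyz": [-3,0,65],"turn": [0,0,0],"grip": 0},
    {"xyz": [-3,0,65],"turn": [0,0,0],"grip": 0}
  ]
}}

```text
clock: 12.07
tcp_pos: [0.5213, -0.157, 0.1288]
orientation: [0.0, 0.655, 0.756, 0.0]
wrist_force: [0.3, -0.7, 0.8]
finger_gap: -0.0003
grip_force: 0.0
```

Request:
{"name": "apply_moves", "arguments": {
  "rows": [
    {"xyz": [0,0,2],"turn": [0,0,0],"grip": 0},
    {"xyz": [0,0,4],"turn": [0,0,0],"grip": 0},
    {"xyz": [0,0,4],"turn": [0,0,0],"grip": 0}
  ]
}}

```text
clock: 12.32
tcp_pos: [0.5219, -0.1572, 0.1278]
orientation: [0.002, 0.655, 0.756, 0.001]
wrist_force: [-5.2, 2.3, 16.4]
finger_gap: -0.0001
grip_force: 8.2
```

It reached a firm stop (16 N) at z=0.128, the expected height of the closed handle. I'll rise and check both the hasp and the tab.

Request:
{"name": "apply_moves", "arguments": {
  "rows": [
    {"xyz": [0,0,-30],"turn": [0,0,0],"grip": 0},
    {"xyz": [0,0,-65],"turn": [0,0,0],"grip": 0},
    {"xyz": [0,0,-65],"turn": [0,0,0],"grip": 0},
    {"xyz": [0,0,-65],"turn": [0,0,0],"grip": 0},
    {"xyz": [0,0,-65],"turn": [0,0,0],"grip": 0}
  ]
}}

```text
clock: 12.73
tcp_pos: [0.5212, -0.157, 0.1897]
orientation: [0.001, 0.655, 0.755, 0.0]
wrist_force: [0.0, 0.2, -0.8]
finger_gap: 0.0003
grip_force: 0.0
```

```bash
python3 hasp.py w9
```

```text
t 12.73 tcp [ 0.5212 -0.157   0.1897] ytool yaw 0.142 zt [ 0.001 -0.    -1.   ] F [ 0.   0.2 -0.8] M [0.01 0.04 0.02] gap 0.0003 gf 0.0 j6 [-0.44  0.27 -0.12  1.18  0.    0.99]
yel [258 220  39  17 608] [277.00657895 228.60690789] [ 0.52121077 -0.15588478  0.12690605]
red2 [380 183  21  25 423] [390.50118203 195.19621749] [ 0.59312286 -0.11581716  0.13980076]
0 3627 [-0.00823442  0.12326419]
1 1848 [-0.01212039  0.12348457]
-1 1779 [-0.00305869  0.1230375 ]
bin top 39343 [0.00159615 0.0845702 ]
```

The hasp angle is about 0.01 rad, so it is closed. Next is the pin: closed fingers go outboard of the tab, then down.

Request:
{"name": "apply_moves", "arguments": {
  "rows": [
    {"xyz": [10,38,0],"turn": [0,0,0],"grip": 0},
    {"xyz": [20,76,0],"turn": [0,0,0],"grip": 0},
    {"xyz": [30,114,0],"turn": [0,0,0],"grip": 0},
    {"xyz": [30,114,0],"turn": [0,0,0],"grip": 0},
    {"xyz": [30,114,35],"turn": [0,0,0],"grip": 0},
    {"xyz": [30,114,67],"turn": [0,0,0],"grip": 0},
    {"xyz": [30,114,67],"turn": [0,0,0],"grip": 0},
    {"xyz": [30,114,67],"turn": [0,0,0],"grip": 0}
  ]
}}

```text
clock: 13.45
tcp_pos: [0.6268, -0.1103, 0.1192]
orientation: [-0.003, 0.655, 0.756, -0.001]
wrist_force: [0.3, -0.2, 0.8]
finger_gap: 0.0
grip_force: 0.0
```

Request:
{"name": "apply_moves", "arguments": {
  "rows": [
    {"xyz": [0,-5,0],"turn": [0,0,0],"grip": 0},
    {"xyz": [0,-10,0],"turn": [0,0,0],"grip": 0},
    {"xyz": [0,-14,0],"turn": [0,0,0],"grip": 0},
    {"xyz": [0,-18,0],"turn": [0,0,0],"grip": 0},
    {"xyz": [0,-22,0],"turn": [0,0,0],"grip": 0},
    {"xyz": [0,-26,0],"turn": [0,0,0],"grip": 0},
    {"xyz": [0,-30,0],"turn": [0,0,0],"grip": 0},
    {"xyz": [0,-30,0],"turn": [0,0,0],"grip": 0}
  ]
}}

```text
clock: 14.12
tcp_pos: [0.5993, -0.1155, 0.1228]
orientation: [0.0, 0.655, 0.755, 0.0]
wrist_force: [0.5, -0.5, 0.4]
finger_gap: 0.0002
grip_force: 0.4
```

```bash
python3 hasp.py w10 | grep -v "^[01-]"
```

```text
t 14.12 tcp [ 0.5993 -0.1155  0.1228] ytool yaw 0.142 zt [ 0.001 -0.    -1.   ] F [ 0.5 -0.5  0.4] M [ 0.   -0.17 -0.01] gap 0.0002 gf 0.4 j6 [-0.32  0.43 -0.05  1.09 -0.    1.11]
yel [ 107  306   58   24 1119] [136.         318.31277927] [ 0.52320188 -0.15400412  0.12661099]
red2 [226 267  25  37 708] [238.02118644 284.4519774 ] [ 0.57982115 -0.11475042  0.13908263]
bin top 52001 [0.0010318  0.08448608]
```

Request:
{"name": "apply_moves", "arguments": {
  "rows": [
    {"xyz": [0,-4,0],"turn": [0,0,0],"grip": 0},
    {"xyz": [0,-8,0],"turn": [0,0,0],"grip": 0},
    {"xyz": [0,-11,0],"turn": [0,0,0],"grip": 0},
    {"xyz": [0,-11,0],"turn": [0,0,0],"grip": 0}
  ]
}}

```text
clock: 14.5
tcp_pos: [0.5897, -0.1168, 0.1225]
orientation: [0.001, 0.655, 0.756, 0.001]
wrist_force: [4.2, 1.0, -0.0]
finger_gap: 0.0003
grip_force: 2.4
```

Request:
{"name": "apply_moves", "arguments": {
  "rows": [
    {"xyz": [0,-2,0],"turn": [0,0,0],"grip": 0},
    {"xyz": [0,-4,0],"turn": [0,0,0],"grip": 0},
    {"xyz": [0,-4,0],"turn": [0,0,0],"grip": 0}
  ]
}}

```text
clock: 14.75
tcp_pos: [0.5894, -0.1169, 0.1228]
orientation: [0.003, 0.655, 0.756, 0.004]
wrist_force: [14.7, 4.1, -4.6]
finger_gap: 0.0001
grip_force: 7.4
```

The pin is against its stop (15 N, no further motion). I'll back off and rise clear.

Request:
{"name": "apply_moves", "arguments": {
  "rows": [
    {"xyz": [0,10,0],"turn": [0,0,0],"grip": 0},
    {"xyz": [0,20,0],"turn": [0,0,0],"grip": 0},
    {"xyz": [0,20,-35],"turn": [0,0,0],"grip": 0},
    {"xyz": [0,20,-75],"turn": [0,0,0],"grip": 0},
    {"xyz": [0,0,-110],"turn": [0,0,0],"grip": 0},
    {"xyz": [0,-40,-140],"turn": [0,0,0],"grip": 0},
    {"xyz": [0,-70,-140],"turn": [0,0,0],"grip": 0},
    {"xyz": [0,-70,-140],"turn": [0,0,0],"grip": 0},
    {"xyz": [0,-70,-140],"turn": [0,0,0],"grip": 0}
  ]
}}

```text
clock: 15.5
tcp_pos: [0.5137, -0.1273, 0.2628]
orientation: [-0.0, 0.656, 0.755, -0.0]
wrist_force: [-0.9, 0.2, -0.5]
finger_gap: -0.0001
grip_force: 0.0
```

```bash
python3 hasp.py w11; python3 bar.py w12; python3 -c "
from h import *
d=np.load('w12.npz');cv2.imwrite('pics/w12.png',d['color'])"
```

```text
t 15.5 tcp [ 0.5137 -0.1273  0.2628] ytool yaw 0.141 zt [-0.  0. -1.] F [-0.9  0.2 -0.5] M [ 0.02 -0.03 -0.02] gap -0.0001 gf 0.0 j6 [-0.39  0.22 -0.01  1.35 -0.    1.04]
yel [266 223  29  13 323] [279.80185759 229.50773994] [ 0.52059327 -0.15572257  0.12768502]
red2 [332 198  11  15 153] [336.71895425 205.07189542] [ 0.56915012 -0.11868082  0.14031293]
0 1930 [-0.03098001  0.12340525]
1 1011 [-0.03757673  0.12356484]
-1 919 [-0.02213091  0.12322317]
bin top 31543 [-0.00019478  0.08444991]
t 15.55 tcp [ 0.5149 -0.1274  0.2622] ytool yaw 0.141 zt [-0.  0. -1.] F [-0.   0.5  0.9] M [-0.02 -0.05  0.01] gap 0.0001 gf 0.0 j6 [-0.39  0.22 -0.    1.35  0.    1.04]
[269 129  20  56 887] top z [0.14098024 0.14193995] [ 0.51033318 -0.08217342  0.14099609] yaw 0.22622810216833034
```

View pics/w12.png

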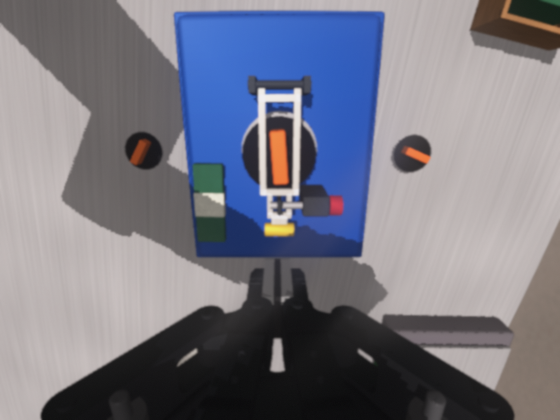

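The pin is through the staple over the flat hasp, with about 28 mm of travel (tab at (337,205)). The bar is at (279,157), inside the window, and about 0.08 rad off the bin's y, with its top at 0.141. Nothing around it appears to have moved.

```bash
python3 -c "
from workcell import ticket
print(ticket.hand_in())"
```

```text
the job is handed in; nothing more can be done
None
```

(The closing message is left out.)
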